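Square up and lock the lathe tool rest

TASK

On the wood lathe, push on one arm of the T-shaped tool rest with a fingertip to turn it until its bar lies parallel to the wooden workpiece held between the centres. Then push the clamp lever with the black ball knob clockwise (seen from above) fully against its stop to lock the rest. Only push: do not lift the rest up in its socket, do not touch the workpiece, and leave the loose things on the bench where they are.

Things in the scene. Friction and masses are not known exactly. Their poses are not given: they have to be found in the camera images.
- lathe: Fixed small wood lathe, shifted and yawed on the bench. Origin on the bench under its middle; y axis along the spindle from tailstock to headstock, -x on the robot's side. Spindle 190 mm above the bench at x = 0. Headstock y = 180 to 395 mm, 130 mm wide, 250 mm high; tailstock y = -350 to -230 mm, 224 mm high, its hand wheel at y = -398 mm, 110 mm across. Bed 100 mm wide, 90 mm high.
- blank: The wooden workpiece, a part-turned round rod, at most 36 mm in diameter, fixed between the lathe's centres. Origin on the spindle line, 190 mm above the bench; y axis along the rod, which runs from y = -165 to 142 mm. Not to be touched.
- rest_mid (a point): Middle of the top face of the tool rest's bar, on its vertical turning axis, 190 mm above the bench, 105 mm from the spindle line on the robot's side. Bar: dark steel, 150 mm long along this point's y (75 mm each way), 14 mm thick along x, 26 mm high (164 to 190 mm up). Its 25 mm stem stands loose in a socket and could be pulled up.
- rest (a joint): Angle of the tool rest (rad), counter-clockwise from above positive. 0 and also 3.14: parallel to the workpiece, the bar being symmetric; 1.57: square to it. At 0 the point's y is the lathe's y. Starts at 0.5 to 2.64; range -0.4 to 3.54, no stop at parallel. Friction 0.15 N m, it stays where left; the locked lever does not change that.
- lever_pivot (a point): Top of the clamp lever's hub, on its vertical axis, 138 mm above the bench. In the lathe's directions it lies 55 mm towards the robot's side (-x) and 60 mm towards the tailstock (-y) from rest_mid.
- lever_knob (a point): Centre of the black ball knob (30 mm diameter) at the end of the clamp lever's arm, 95 mm from the pivot axis, 165 mm above the bench. The arm is a 12 mm round bar rising from the hub to the knob; at half length its centre is 136 mm above the bench.
- lever (a joint): Angle of the clamp lever (rad), growing clockwise seen from above. At 0 the arm points to the tailstock (-y of the lathe) turned 0.5 rad towards the workpiece; at 1.3 it is locked against its stop, 0.8 rad from -y towards the robot's side. Starts at 0 to 0.35. Friction 0.25 N m (about 3 N at the knob); stays where left.
- jar: Loose jar of wax, 64 mm diameter, 60 mm high, standing on the bench; origin under its centre. Bystander.
- handle: Loose finished turned handle of dark wood, 38 mm diameter, 95 mm high, standing upright; origin under its centre. Bystander.
- chisel: Loose turning chisel lying on the bench, about 290 mm long along its y axis, 26 mm thick; origin on the bench under its ferrule, 150 mm from the handle's end. Bystander.
- banjo: Grey bracket on the lathe's bed that carries rest and lever; fixed, axes as the lathe's, somewhere along the bed. Origin on the bed's top (90 mm up) under the spindle line. Its socket for the rest's stem, 48 mm across, is at x = -105 mm, top 140 mm above the bench. A lug at x = -160, y = -60 mm carries the lever; a 10 mm stop pin there rises to 132 mm.

How it is judged:
By the outcome, as a careful person would: the job done as asked, in the order asked, and still so for the second after the job is handed in, with the robot touching nothing.
It also fails if it takes over 54 s, if anything falls off the work surface, if the arm or the gripper's body presses on something with over 40 N, if the wrist force passes 120 N, or if a joint passes its speed limit or range.

ROBOT

A 6-joint arm with a two-finger parallel gripper is mounted at the origin on the work surface. World frame = base frame: x ahead of the robot, y to its left, z up, the work surface at z = 0. Lengths are in mm, angles in rad, forces in N, time in s.
With the tool pointing down it reaches from about 350 to 975 mm from the base axis. Payload 7.1 kg.
Tool frame: the origin (TCP) lies between the finger pads; the fingertips stand 8 mm ahead of it and the grasp point (between the pads) lies 11 mm behind it; x points along the fingers, y is the direction in which the jaws open and shut, and the axes are right-handed (so a half turn about x gives the same grasp; the last joint's range is limited). The gripper opens to 88 mm and grips with 3 to 60 N. Pads are 20 mm wide; open, the fingers measure 115 mm over their backs; the gripper's body (75 mm by 178 mm) begins 61 mm behind the grasp point.
Start: joints at [1.33, 0.423, 1.63, -0, 1.089, -0.019], TCP at [137.46, 609.68, 230.675] pointing down, gripper open.
Joint ranges: [-3, 3], [-0.9, 2.11], [0.09, 2.58], [-1.31, 4.45], [0.11, 2.69], [-2.54, 2.54]. Speed limits (rad/s): [2.39, 2.39, 3.01, 3.14, 3.14, 3.14].

INTERFACE

Orientations are given as a rotation vector (axis times angle).
In Python, from workcell import ctrl gives the robot as it stands.
- The arm moves only by the tool apply_moves, never from a script. Its argument "increments" is a list of rows, each an object with "gripper": the opening in per cent of the stroke, from 0 (shut) to 100 (fully open); "delta_pos": the shift along the tool's x, y, z in cm, a list of three; "dr": the turn, a rotation vector about the tool's x, y, z in rad, a list of three. In form: [{"gripper": gripper, "delta_pos": [dx, dy, dz], "dr": [ax, ay, az]}, ...]. A call has exactly 5 rows; each row shifts and turns the commanded pose from where the row before left it, along the tool's axes as they then stand; what a row does not reach is not made up. A row lasts 1/12 s, in which the tool goes at most 41.7 mm and 7.16 degrees, less where a joint would pass 70% of its speed; a pose out of reach is approached as far as the arm can. A call with a gripper value outside its range is refused whole. The fingers move at their own pace and stop on an object; the grip force is fixed at half the most. Time passes only in rows, so rows that do not move let the fingers close, or fill a call up. It gives the time, the measured TCP pose, the force and the opening at its end, in the units of the state.
- ctrl.get_obs(): the state, without advancing time (a new reading comes with each control period).
- ctrl.get_image(name): name is "side" or "top"; returns a dict with "img" (480x640x3 uint8, red, green, blue), "range_z" (480x640 float32, mm along the optical axis (not along the pixel's ray), 0 where there is no reading), "mtx" (3x3 intrinsics, pixels), "rvec" (rotation vector, rad) and "tvec" (3), from world to camera coordinates, as OpenCV has them. Camera axes: x right, y down, z forward; pixel columns grow to the right and rows downward; lengths in mm; the calibration is good to about 2 mm. A picture is of the moment at which its call begins.
- ctrl.close_job(): hands the job in, once; it reports no verdict.
The state is a dict: "t": time; "qpos": joint angles; "qvel": joint speeds; "joint_torque": joint torques, N m; "ee_pos": TCP position; "orientation": TCP orientation; "ft_force": force on the tool from outside, world axes, zero at the start; "moment": the same for the moment, N m; "width": finger opening in mm.
Only numpy, scipy, OpenCV 4.12 (cv2) and the standard library are available. Lean on these libraries where they do the work, as an engineer would, in place of code of your own. Each camera call takes 0.05 s, during which the arm holds its last target. There are 200 camera calls.

## Working session

There is one attempt and no reset: what is moved stays moved. The work goes in short steps, Python scripts to look and compute and a tool call to move; the robot and the scene stay as the last step left them, time stands still between calls to the robot, and variables do not carry over. Pictures are saved under pics/ and viewed, about 8 in all and at most 12, crops included, and the job is handed in when it is done.

Besides the shell and the picture viewer there is one more tool, called by a JSON object that holds its "method" and its "body", one argument or row to a line. apply_moves: Moves the arm, as the interface text tells. Its arguments: {"type":"object","properties":{"increments":{"type":"array","items":{"type":"object","properties":{"gripper":{"type":"number"},"delta_pos":{"type":"array","items":{"type":"number"}},"dr":{"type":"array","items":{"type":"number"}}}}}},"required":["increments"]}

```bash
mkdir -p pics; python3 - <<'E'
from workcell import ctrl
import cv2,numpy as np,pickle
o=ctrl.get_obs();print(o)
for n in("top","side"):
    d=ctrl.get_image(n);cv2.imwrite(f"pics/{n}0.png",d["img"][:,:,::-1]);pickle.dump(d,open(f"{n}0.pkl","wb"))
    R=cv2.Rodrigues(d["rvec"])[0];print(n,d["mtx"],(-R.T@np.ravel(d["tvec"])),R)
E
```

```text
{'t': 0.0, 'qpos': array([ 1.32999409e+00,  4.23831368e-01,  1.63066176e+00,  1.34843495e-05,
        1.08860524e+00, -1.90086210e-02]), 'qvel': array([-0.00121809, -0.00076157, -0.00028355,  0.00072032, -0.00023133,
       -0.00014696]), 'joint_torque': array([ 7.57975831e-04, -5.44636595e+01, -2.73660654e+01,  6.43973169e-02,
        2.30050675e-02, -8.55357939e-05]), 'ee_pos': array([137.33723119, 609.17957769, 229.91870011]), 'orientation': array([ 0.17296825,  1.56397929, -0.17531506]), 'ft_force': array([-0.418918  , -0.86036423,  0.10381901]), 'moment': array([ 0.00157797, -0.00911532, -0.02278533]), 'width': 87.71814608038876}
top [[559.99884117   0.         308.99652905]
 [  0.         559.99884117 234.89024174]
 [  0.           0.           1.        ]] [ 425.32415899   -5.88399405 1138.15517603] [[ 0.0068833  -0.99996667  0.00438975]
 [-0.9920499  -0.0073803  -0.12562856]
 [ 0.12565677 -0.00349011 -0.99206764]]
side [[560.92248873   0.         317.50579586]
 [  0.         560.92248873 235.20628837]
 [  0.           0.           1.        ]] [495.19463066 944.23162759 953.26845084] [[-0.99558947 -0.09357807  0.0066897 ]
 [-0.06568903  0.64441106 -0.76185257]
 [ 0.06698178 -0.75893184 -0.64771592]]
```

View pics/top0.png

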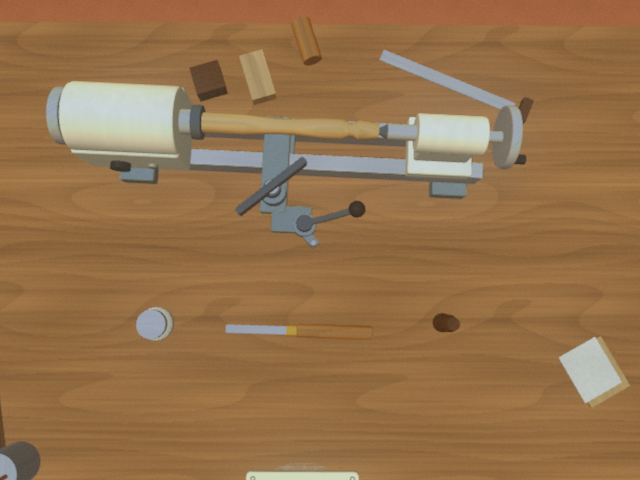

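View pics/side0.png

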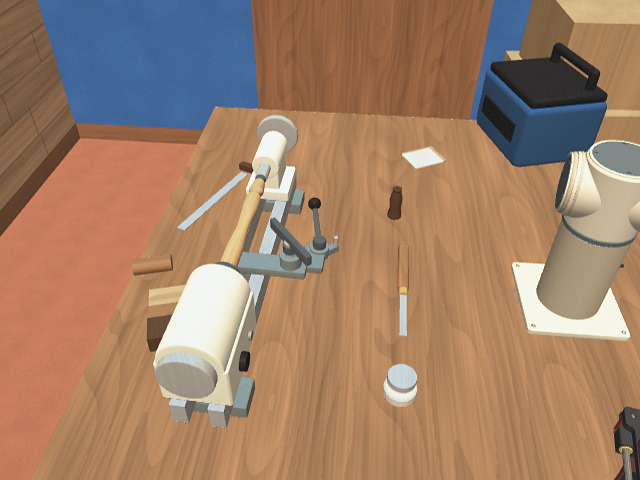

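The top view shows the bar running from about (238,212) to (305,160), the lever hub at (305,223), the knob at (357,209), and the rod from (203,122) to (380,131). I'll measure these.

```bash
cat >h.py <<'E'
import cv2,numpy as np
def cloud(d):
    R=cv2.Rodrigues(d["rvec"])[0];v,u=np.mgrid[:480,:640];K=d["mtx"];z=d["range_z"]
    P=np.stack([(u-K[0,2])/K[0,0]*z,(v-K[1,2])/K[1,1]*z,z],-1)
    return (P-np.ravel(d["tvec"]))@R
def line(p):
    l=cv2.fitLine(p.astype(np.float32),cv2.DIST_HUBER,0,.01,.01).ravel();return l[:2]*(1 if l[1]>0 else -1),l[2:]
def ray(d,u,v,h):
    R=cv2.Rodrigues(d["rvec"])[0];K=d["mtx"];c=-R.T@np.ravel(d["tvec"])
    r=R.T@np.array([(u-K[0,2])/K[0,0],(v-K[1,2])/K[1,1],1]);return c+r*(h-c[2])/r[2]
def state(d,ax=None):
    W=cloud(d);img=d["img"].astype(int);box=np.zeros((480,640),bool)
    box[100:150,205:375]=1;ok=d["range_z"]>0
    m=box&ok&(W[...,2]>195)&(W[...,2]<215)
    ax,c=line(W[m][:,:2])if ax is None else ax
    n=np.array([ax[1],-ax[0]])  # lathe +x
    rel=(W[...,:2]-c);s=rel@n
    b=ok&(abs(W[...,2]-190)<9)&(s<-25)&(s>-190)&(img.sum(-1)<330)&(np.indices((480,640))[1]<400)&(np.indices((480,640))[1]>190)
    k,lab,st,_=cv2.connectedComponentsWithStats(b.astype(np.uint8));i=1+np.argmax(st[1:,4]);b=lab==i
    P=W[b][:,:2];r=cv2.minAreaRect(P.astype(np.float32));bd,_=line(P)
    mid=np.array(r[0]);th=np.arctan2(-(bd@n),bd@ax)
    L=lambda q:(float((q-c)@n),float((q-mid)@ax))
    piv=mid-55*n-60*ax
    print("axis",ax,"yaw",np.arctan2(-ax[0],ax[1]),"c",c);print("bar",r,"n",b.sum(),"th",th%np.pi,"mid dist",L(mid))
    kb=ok&(img.max(-1)<60)&(abs(W[...,2]-170)<18)&(s<-60)&(s>-330)&(np.linalg.norm(W[...,:2]-piv,axis=-1)<125)&(np.linalg.norm(W[...,:2]-piv,axis=-1)>70)
    k,lab,st,ce=cv2.connectedComponentsWithStats(kb.astype(np.uint8))
    if k>1:
        i=1+np.argmax(st[1:,4]);kn=ray(d,*ce[i],170)[:2];q=kn-piv
        print("piv",piv,"knob",kn,"px",ce[i],st[i,4],"r",np.linalg.norm(q),"lever",0.5-np.arctan2(q@n,-(q@ax)))
    return ax,c,n,mid
E
python3 - <<'E'
from h import *;import pickle
for f in("top",):
    d=pickle.load(open(f"{f}0.pkl","rb"));a=state(d);pickle.dump(a[:2],open("ax.pkl","wb"))
    print("hub",ray(d,305,223,138),"rod ends",ray(d,203,122,200),ray(d,378,130,190),"jar",ray(d,154,324,60),"handle",ray(d,444,322,60))
    W=cloud(d);print(W[186,272],W[223,305],W[209,357],W[240,312])
E
```

```text
axis [0.04091118 0.9991628 ] yaw -0.040922597 c [733.48303   27.049442]
bar ((632.6375732421875, 58.7515869140625), (14.986149787902832, 148.851318359375), 38.728519439697266) n 701 th 0.70864034 mid dist (-102.05800247266424, 0.0)
piv [575.22895002   1.05193353] knob [ 587.88023943 -100.13871202] px [361.         212.66666667] 3 r 101.97843825817296 lever 0.3346984854837307
hub [573.58527272  -2.03974415 138.        ] rod ends [739.80432714 175.69354129 200.        ] [ 731.24284532 -128.6396276   190.        ] jar [389.03191036 283.64588862  60.        ] handle [ 396.51726029 -268.02961193   60.        ]
[630.33345107  55.30302328 188.28502641] [573.39312721  -2.04472627 139.29619507] [592.38751444 -92.14396153 181.19095491] [543.36538592 -14.91165557 133.0474596 ]
```

```bash
python3 - <<'E'
from h import *;import pickle
from workcell import ctrl
d=pickle.load(open("top0.pkl","rb"));W=cloud(d);ok=d["range_z"]>0
hsv=cv2.cvtColor(d["img"],cv2.COLOR_RGB2HSV)
# rod silhouette midline, cast to z=190
pts=[]
for u in list(range(210,262))+list(range(298,372)):
    v=np.where((W[100:150,u,2]>150)&(W[100:150,u,2]<215))[0]
    if len(v)>4: pts.append(ray(d,u,100+(v.min()+v.max())/2,190)[:2])
a,c=line(np.array(pts));print("rod",a,c,"yaw",np.arctan2(-a[0],a[1]))
# bed front edge
for z0,cols in((90,list(range(195,258))+list(range(325,400))),):
    p=[]
    for u in cols:
        v=np.where((abs(W[140:200,u,2]-z0)<6))[0]
        if len(v)>3:p.append(ray(d,u,140+v.max(),z0)[:2])
    p=np.array(p);e,ce=line(p);print("bed",len(p),e,ce,"yaw",np.arctan2(-e[0],e[1]))
ax,c0,n,mid=state(d,(a,c))
R=cv2.Rodrigues(ctrl.get_obs()["orientation"])[0];print(R.round(3))
E
```

```text
rod [0.04212535 0.9991123 ] [736.8       18.974499] yaw -0.042137817
bed 138 [0.04094846 0.99916124] [685.8708     9.970723] yaw -0.04095991
axis [0.04212535 0.9991123 ] yaw -0.042137817 c [736.8       18.974499]
bar ((632.6375732421875, 58.7515869140625), (14.986149787902832, 148.851318359375), 38.728519439697266) n 701 th 0.7098555 mid dist (-105.745574092783, 0.0)
piv [575.15887666   1.12174177] knob [ 587.88023943 -100.13871202] px [361.         212.66666667] 3 r 102.05641857622705 lever 0.3328868117006925
[[-0.     0.22   0.975]
 [-0.001  0.975 -0.22 ]
 [-1.    -0.001 -0.   ]]
```

{"method": "apply_moves", "body": {
  "increments": [
    {"gripper":0,"delta_pos":[0,0,0],"dr":[-0.09,0,0]},
    {"gripper":0,"delta_pos":[0,0,0],"dr":[-0.09,0,0]},
    {"gripper":0,"delta_pos":[0,-2.7,2.4],"dr":[0,0,0]},
    {"gripper":0,"delta_pos":[0,-2.7,2.4],"dr":[0,0,0]},
    {"gripper":0,"delta_pos":[0,-2.7,2.4],"dr":[0,0,0]}
  ]
}}

```text
t: 0.52
ee_pos: [206.1, 524.6, 230.0]
orientation: [0.031, 1.571, -0.032]
ft_force: [0.8, -0.1, -0.2]
width: 57.7
```

{"method": "apply_moves", "body": {
  "increments": [
    {"gripper":0,"delta_pos":[0,-2.7,2.4],"dr":[0,0,0]},
    {"gripper":0,"delta_pos":[0,-2.7,2.4],"dr":[0,0,0]},
    {"gripper":0,"delta_pos":[0,-2.7,2.4],"dr":[0,0,0]},
    {"gripper":0,"delta_pos":[0,-2.7,2.4],"dr":[0,0,0]},
    {"gripper":0,"delta_pos":[0,-2.7,2.4],"dr":[0,0,0]}
  ]
}}

```text
t: 0.93
ee_pos: [320.9, 384.2, 230.5]
orientation: [0.032, 1.571, -0.033]
ft_force: [0.9, 0.2, 0.2]
width: 24.7
```

{"method": "apply_moves", "body": {
  "increments": [
    {"gripper":0,"delta_pos":[0,-2.7,2.4],"dr":[0,0,0]},
    {"gripper":0,"delta_pos":[0,-2.7,2.4],"dr":[0,0,0]},
    {"gripper":0,"delta_pos":[0,-2.7,2.4],"dr":[0,0,0]},
    {"gripper":0,"delta_pos":[0,-2.7,2.4],"dr":[0,0,0]},
    {"gripper":0,"delta_pos":[0,-2.7,2.4],"dr":[0,0,0]}
  ]
}}

```text
t: 1.35
ee_pos: [435.2, 244.3, 230.6]
orientation: [0.033, 1.571, -0.033]
ft_force: [0.0, 0.4, -0.6]
width: 0.5
```

```bash
cat >rel.py <<'E'
from workcell import ctrl
import numpy as np,cv2
ax=np.array([.0415,.99914]);n=np.array([.99914,-.0415]);mid=np.array([632.6,58.75])
o=ctrl.get_obs();R=cv2.Rodrigues(o["orientation"])[0];q=o["ee_pos"][:2]-mid
print("t",o["t"],"pos",o["ee_pos"].round(1),"F",o["ft_force"].round(1),"w",o["width"].round(1),"lathe rel mid",(q@n).round(1),(q@ax).round(1));print(R.round(3).tolist())
E
python3 rel.py
```

```text
Traceback (most recent call last):
  File "rel.py", line 5, in <module>
    print("t",o["t"],"pos",o["ee_pos"].round(1),"F",o["ft_force"].round(1),"w",o["width"].round(1),"lathe rel mid",(q@n).round(1),(q@ax).round(1));print(R.round(3).tolist())
                                                                               ^^^^^^^^^^^^^^^^
AttributeError: 'float' object has no attribute 'round'
```

{"method": "apply_moves", "body": {
  "increments": [
    {"gripper":0,"delta_pos":[0,-2.6,2.3],"dr":[0,0,0]},
    {"gripper":0,"delta_pos":[0,-2.6,2.3],"dr":[0,0,0]},
    {"gripper":0,"delta_pos":[0,-2.6,2.3],"dr":[0,0,0]},
    {"gripper":0,"delta_pos":[0,-2.6,2.3],"dr":[0,0,0]},
    {"gripper":0,"delta_pos":[0,-2.0,2.0],"dr":[0,0,0]}
  ]
}}

```text
t: 1.77
ee_pos: [542.2, 115.2, 230.5]
orientation: [0.033, 1.571, -0.034]
ft_force: [0.1, 0.3, 0.2]
width: 0.9
```

{"method": "apply_moves", "body": {
  "increments": [
    {"gripper":0,"delta_pos":[1.7,0,0],"dr":[0,0,0]},
    {"gripper":0,"delta_pos":[1.7,0,0],"dr":[0,0,0]},
    {"gripper":0,"delta_pos":[1.8,0,0],"dr":[0,0,0]},
    {"gripper":0,"delta_pos":[0,0,0],"dr":[0,0,0]},
    {"gripper":0,"delta_pos":[0,0,0],"dr":[0,0,0]}
  ]
}}

```text
t: 2.18
ee_pos: [540.4, 117.2, 177.9]
orientation: [0.032, 1.573, -0.033]
ft_force: [0.0, 0.7, 0.2]
width: 0.4
```

```bash
sed -i 's/o\["width"\].round(1)/round(float(o["width"]),1)/' rel.py; python3 rel.py
```

```text
t 2.1833 pos [540.4 117.2 177.9] F [0.  0.7 0.2] w 0.4 lathe rel mid -94.5 54.5
[[-0.003, 0.042, 0.999], [-0.001, 0.999, -0.042], [-1.0, -0.001, -0.003]]
```

{"method": "apply_moves", "body": {
  "increments": [
    {"gripper":0,"delta_pos":[0,-0.8,0.8],"dr":[0,0,0]},
    {"gripper":0,"delta_pos":[0,0,0.8],"dr":[0,0,0]},
    {"gripper":0,"delta_pos":[0,0,0.8],"dr":[0,0,0]},
    {"gripper":0,"delta_pos":[0,0,0.8],"dr":[0,0,0]},
    {"gripper":0,"delta_pos":[0,0,0.8],"dr":[0,0,0]}
  ]
}}

```text
t: 2.6
ee_pos: [579.5, 108.9, 178.8]
orientation: [0.035, 1.575, -0.032]
ft_force: [-4.5, 0.5, -0.2]
width: 0.4
```

{"method": "apply_moves", "body": {
  "increments": [
    {"gripper":0,"delta_pos":[0,0,0.6],"dr":[0,0,0]},
    {"gripper":0,"delta_pos":[0,0,0.6],"dr":[0,0,0]},
    {"gripper":0,"delta_pos":[0,0,0.6],"dr":[0,0,0]},
    {"gripper":0,"delta_pos":[0,0,0.6],"dr":[0,0,0]},
    {"gripper":0,"delta_pos":[0,0,0.4],"dr":[0,0,0]}
  ]
}}

```text
t: 3.02
ee_pos: [609.5, 106.7, 178.7]
orientation: [0.033, 1.571, -0.033]
ft_force: [-3.5, 2.9, -0.0]
width: 0.2
```

```bash
python3 rel.py
```

```text
t 3.0167 pos [609.5 106.7 178.7] F [-3.5  2.9 -0. ] w 0.2 lathe rel mid -25.0 47.0
[[-0.0, 0.042, 0.999], [0.0, 0.999, -0.042], [-1.0, 0.0, -0.0]]
```

{"method": "apply_moves", "body": {
  "increments": [
    {"gripper":0,"delta_pos":[0,0,0.3],"dr":[0,0,0]},
    {"gripper":0,"delta_pos":[0,0,0.3],"dr":[0,0,0]},
    {"gripper":0,"delta_pos":[0,0,0],"dr":[0,0,0]},
    {"gripper":0,"delta_pos":[0,0,0],"dr":[0,0,0]},
    {"gripper":0,"delta_pos":[0,0,0],"dr":[0,0,0]}
  ]
}}

```text
t: 3.43
ee_pos: [615.6, 105.9, 179.0]
orientation: [0.033, 1.569, -0.033]
ft_force: [-0.5, -0.1, 0.5]
width: 0.6
```

```bash
python3 rel.py; python3 - <<'E'
from h import *
from workcell import ctrl
d=ctrl.get_image("top");cv2.imwrite("pics/top1.png",d["img"][80:320,150:470,::-1].repeat(2,0).repeat(2,1))
try: state(d,(np.array([.0415,.99914]),np.array([736.8,19])))
except Exception as e: print(e)
E
```

```text
t 3.4333 pos [615.6 105.9 179. ] F [-0.5 -0.1  0.5] w 0.6 lathe rel mid -18.9 46.4
[[0.002, 0.042, 0.999], [-0.0, 0.999, -0.042], [-1.0, -0.0, 0.002]]
axis [0.0415  0.99914] yaw -0.04151185938321958 c [736.8  19. ]
bar ((631.0567016601562, 2.5939388275146484), (36.76449203491211, 14.61479663848877), 88.7831039428711) n 188 th 0.021399983941548163 mid dist (-104.97150756461329, 0.0)
piv [573.61400166 -55.07196117] knob [625.73819127   1.80007318] px [303. 191.] 3 r 77.14505449551311 lever -1.941238547768398
```

View pics/top1.png

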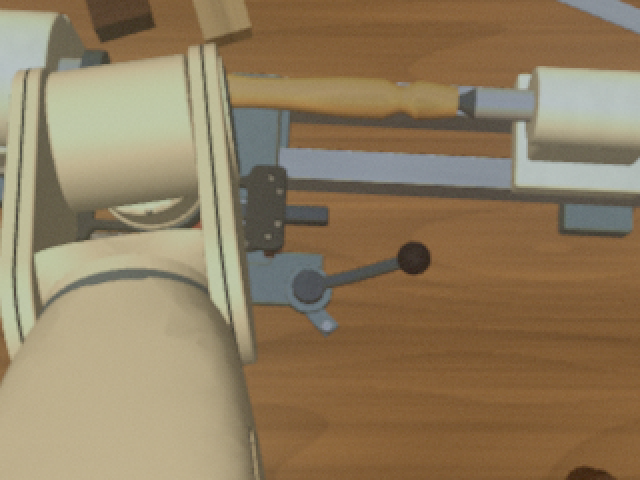

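{"method": "apply_moves", "body": {
  "increments": [
    {"gripper":0,"delta_pos":[0,0,-2.0],"dr":[0,0,0]},
    {"gripper":0,"delta_pos":[0,0,-2.0],"dr":[0,0,0]},
    {"gripper":0,"delta_pos":[-2.3,0,0],"dr":[0,0,0]},
    {"gripper":0,"delta_pos":[-2.3,0,0],"dr":[0,0,0]},
    {"gripper":0,"delta_pos":[-2.4,0,0],"dr":[0,0,0]}
  ]
}}

```text
t: 3.9
ee_pos: [574.6, 107.7, 249.5]
orientation: [0.032, 1.571, -0.033]
ft_force: [0.6, -0.4, -0.2]
width: 0.6
```

{"method": "apply_moves", "body": {
  "increments": [
    {"gripper":0,"delta_pos":[0,-3.7,0],"dr":[0,0,0]},
    {"gripper":0,"delta_pos":[0,-3.7,0],"dr":[0,0,0]},
    {"gripper":0,"delta_pos":[0,-3.7,0],"dr":[0,0,0]},
    {"gripper":0,"delta_pos":[0,-3.7,0],"dr":[0,0,0]},
    {"gripper":0,"delta_pos":[0,-3.7,0],"dr":[0,0,0]}
  ]
}}

```text
t: 4.32
ee_pos: [567.2, -78.7, 249.3]
orientation: [0.032, 1.569, -0.033]
ft_force: [0.4, 0.4, 0.6]
width: 0.0
```

```bash
python3 rel.py; python3 - <<'E'
from h import *
from workcell import ctrl
d=ctrl.get_image("top");cv2.imwrite("pics/top2.png",d["img"][80:320,150:470,::-1].repeat(2,0).repeat(2,1))
try: state(d,(np.array([.0415,.99914]),np.array([736.8,19])))
except Exception as e: print(e)
E
```

```text
t 4.3167 pos [567.2 -78.7 249.3] F [0.4 0.4 0.6] w 0.0 lathe rel mid -59.6 -140.1
[[0.002, 0.041, 0.999], [-0.001, 0.999, -0.041], [-1.0, -0.001, 0.002]]
axis [0.0415  0.99914] yaw -0.04151185938321958 c [736.8  19. ]
bar ((633.47509765625, 73.66800689697266), (119.9376449584961, 15.245683670043945), 88.0818862915039) n 587 th 0.007309090655161113 mid dist (-105.50476521395869, 0.0)
piv [576.03239766  16.0021069 ] knob [628.61571099  92.47066373] px [251.5 189. ] 12 r 92.80325978184139 lever -2.0807178900249705
```

View pics/top2.png

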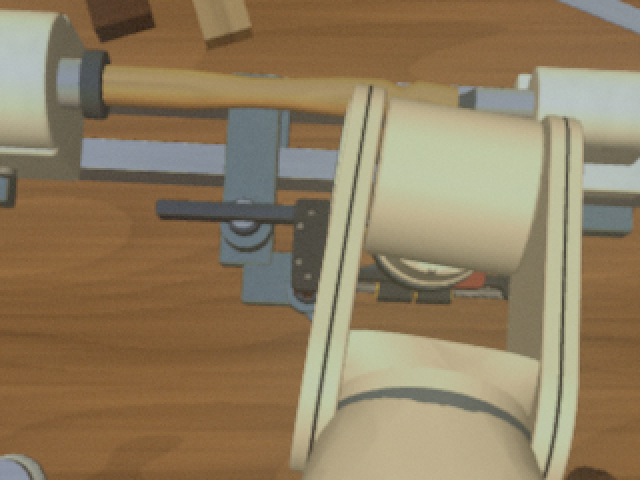

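{"method": "apply_moves", "body": {
  "increments": [
    {"gripper":0,"delta_pos":[0,0,2.0],"dr":[0,0,0]},
    {"gripper":0,"delta_pos":[0,0,2.0],"dr":[0,0,0]},
    {"gripper":0,"delta_pos":[0,0,2.3],"dr":[0,0,0]},
    {"gripper":0,"delta_pos":[0,0,0],"dr":[-0.1,0,0]},
    {"gripper":0,"delta_pos":[0,0,0],"dr":[-0.1,0,0]}
  ]
}}

```text
t: 4.78
ee_pos: [631.4, -79.8, 248.7]
orientation: [-0.128, 1.566, 0.127]
ft_force: [-0.1, -0.2, -0.4]
width: -0.1
```

{"method": "apply_moves", "body": {
  "increments": [
    {"gripper":0,"delta_pos":[2.1,0,0],"dr":[0,0,0]},
    {"gripper":0,"delta_pos":[2.1,0,0],"dr":[0,0,0]},
    {"gripper":0,"delta_pos":[2.2,0,0],"dr":[0,0,0]},
    {"gripper":0,"delta_pos":[2.2,0,0],"dr":[0,0,0]},
    {"gripper":0,"delta_pos":[0,0,0],"dr":[0,0,0]}
  ]
}}

```text
t: 5.2
ee_pos: [627.6, -79.2, 158.7]
orientation: [-0.123, 1.573, 0.125]
ft_force: [-0.3, -0.3, -1.2]
width: 0.3
```

```bash
python3 rel.py; python3 - <<'E'
import numpy as np
# commanded finger-centre poses (lathe frame rel mid, yaw) along the arc, offset 26 from knob centre
def P(phi,off=25): 
    s,c=np.sin(phi),np.cos(phi); return np.array([-55+95*s+off*c,-60-95*c+off*s])
for phi in np.arange(.24,-.85,-.1): print(round(phi,2),P(phi).round(1))
E
```

```text
t 5.2 pos [627.6 -79.2 158.7] F [-0.3 -0.3 -1.2] w 0.3 lathe rel mid 0.7 -138.0
[[-0.006, -0.157, 0.988], [0.001, 0.988, 0.157], [-1.0, 0.002, -0.006]]
0.24 [  -8.1 -146.3]
0.14 [ -17.  -150.6]
0.04 [ -26.2 -153.9]
-0.06 [ -35.7 -156.3]
-0.16 [ -45.5 -157.8]
-0.26 [ -55.3 -158.2]
-0.36 [ -65.1 -157.7]
-0.46 [ -74.8 -156.2]
-0.56 [ -84.3 -153.8]
-0.66 [ -93.5 -150.4]
-0.76 [-102.3 -146.1]
```

{"method": "apply_moves", "body": {
  "increments": [
    {"gripper":0,"delta_pos":[0,-0.6,-0.5],"dr":[0,0,0]},
    {"gripper":0,"delta_pos":[0,0,-0.5],"dr":[0,0,0]},
    {"gripper":0,"delta_pos":[0,-0.15,-0.57],"dr":[0.06,0,0]},
    {"gripper":0,"delta_pos":[0,-0.15,-0.57],"dr":[0.06,0,0]},
    {"gripper":0,"delta_pos":[0,-0.15,-0.57],"dr":[0.06,0,0]}
  ]
}}

```text
t: 5.62
ee_pos: [606.1, -94.1, 164.9]
orientation: [0.019, 1.565, -0.021]
ft_force: [3.4, -2.4, -2.0]
width: 0.1
```

```bash
python3 rel.py
```

```text
t 5.6167 pos [606.1 -94.1 164.9] F [ 3.4 -2.4 -2. ] w 0.1 lathe rel mid -20.1 -153.8
[[0.005, 0.025, 1.0], [-0.001, 1.0, -0.025], [-1.0, -0.001, 0.005]]
```

{"method": "apply_moves", "body": {
  "increments": [
    {"gripper":0,"delta_pos":[0,-0.1,-0.57],"dr":[0.06,0,0]},
    {"gripper":0,"delta_pos":[0,-0.1,-0.57],"dr":[0.06,0,0]},
    {"gripper":0,"delta_pos":[0,-0.1,-0.57],"dr":[0.06,0,0]},
    {"gripper":0,"delta_pos":[0,-0.1,-0.57],"dr":[0.06,0,0]},
    {"gripper":0,"delta_pos":[0,-0.1,-0.57],"dr":[0.06,0,0]}
  ]
}}

```text
t: 6.03
ee_pos: [577.6, -95.7, 165.5]
orientation: [0.254, 1.549, -0.256]
ft_force: [2.1, -3.3, 0.9]
width: 0.5
```

```bash
python3 rel.py
```

```text
t 6.0333 pos [577.6 -95.7 165.5] F [ 2.1 -3.3  0.9] w 0.5 lathe rel mid -48.5 -156.6
[[0.006, 0.319, 0.948], [-0.003, 0.948, -0.319], [-1.0, -0.0, 0.007]]
```

{"method": "apply_moves", "body": {
  "increments": [
    {"gripper":0,"delta_pos":[0,-0.1,-0.58],"dr":[0.05,0,0]},
    {"gripper":0,"delta_pos":[0,-0.1,-0.58],"dr":[0.05,0,0]},
    {"gripper":0,"delta_pos":[0,-0.1,-0.58],"dr":[0.05,0,0]},
    {"gripper":0,"delta_pos":[0,-0.1,-0.58],"dr":[0.05,0,0]},
    {"gripper":0,"delta_pos":[0,-0.1,-0.58],"dr":[0.05,0,0]}
  ]
}}

```text
t: 6.45
ee_pos: [548.9, -88.3, 165.3]
orientation: [0.449, 1.517, -0.45]
ft_force: [0.9, -3.9, 0.4]
width: 0.3
```

```bash
python3 rel.py
```

```text
t 6.45 pos [548.9 -88.3 165.3] F [ 0.9 -3.9  0.4] w 0.3 lathe rel mid -77.6 -150.4
[[0.006, 0.543, 0.84], [-0.002, 0.84, -0.543], [-1.0, 0.001, 0.006]]
```

{"method": "apply_moves", "body": {
  "increments": [
    {"gripper":0,"delta_pos":[0,-0.25,-0.55],"dr":[0.05,0,0]},
    {"gripper":0,"delta_pos":[0,-0.25,-0.55],"dr":[0.05,0,0]},
    {"gripper":0,"delta_pos":[0,-0.2,-0.55],"dr":[0.05,0,0]},
    {"gripper":0,"delta_pos":[0,-0.2,-0.4],"dr":[0.05,0,0]},
    {"gripper":0,"delta_pos":[0,-0.1,-0.3],"dr":[0.05,0,0]}
  ]
}}

```text
t: 6.87
ee_pos: [524.5, -81.0, 165.2]
orientation: [0.645, 1.467, -0.643]
ft_force: [4.1, -0.3, 0.5]
width: 0.4
```

```bash
python3 rel.py
```

```text
t 6.8667 pos [524.5 -81.  165.2] F [ 4.1 -0.3  0.5] w 0.4 lathe rel mid -102.2 -144.1
[[0.006, 0.734, 0.679], [-0.001, 0.679, -0.734], [-1.0, 0.004, 0.005]]
```

{"method": "apply_moves", "body": {
  "increments": [
    {"gripper":0,"delta_pos":[0,0,-0.2],"dr":[0,0,0]},
    {"gripper":0,"delta_pos":[0,0,-0.2],"dr":[0,0,0]},
    {"gripper":0,"delta_pos":[0,0,-0.1],"dr":[0,0,0]},
    {"gripper":0,"delta_pos":[0,0,0],"dr":[0,0,0]},
    {"gripper":0,"delta_pos":[0,0,0],"dr":[0,0,0]}
  ]
}}

```text
t: 7.28
ee_pos: [523.7, -79.9, 165.5]
orientation: [0.639, 1.462, -0.64]
ft_force: [8.6, -14.0, -4.7]
width: 0.3
```

```bash
python3 rel.py
```

```text
t 7.2833 pos [523.7 -79.9 165.5] F [  8.6 -14.   -4.7] w 0.3 lathe rel mid -103.1 -143.1
[[0.011, 0.731, 0.682], [-0.006, 0.683, -0.731], [-1.0, 0.004, 0.012]]
```

{"method": "apply_moves", "body": {
  "increments": [
    {"gripper":0,"delta_pos":[0,0,-0.2],"dr":[0,0,0]},
    {"gripper":0,"delta_pos":[0,0,0],"dr":[0,0,0]},
    {"gripper":0,"delta_pos":[0,0,0],"dr":[0,0,0]},
    {"gripper":0,"delta_pos":[0,0,0],"dr":[0,0,0]},
    {"gripper":0,"delta_pos":[0,0,0],"dr":[0,0,0]}
  ]
}}

```text
t: 7.7
ee_pos: [523.5, -79.7, 165.6]
orientation: [0.637, 1.459, -0.64]
ft_force: [12.1, -20.3, -7.5]
width: 0.7
```

{"method": "apply_moves", "body": {
  "increments": [
    {"gripper":0,"delta_pos":[0,0,1.0],"dr":[0,0,0]},
    {"gripper":0,"delta_pos":[0,0,2.0],"dr":[0,0,0]},
    {"gripper":0,"delta_pos":[-3.0,0,0],"dr":[0,0,0]},
    {"gripper":0,"delta_pos":[-3.0,0,0],"dr":[0,0,0]},
    {"gripper":0,"delta_pos":[-3.0,0,0],"dr":[0,0,0]}
  ]
}}

```text
t: 8.12
ee_pos: [538.1, -97.7, 254.6]
orientation: [0.642, 1.474, -0.642]
ft_force: [0.0, -0.4, 0.6]
width: 0.3
```

{"method": "apply_moves", "body": {
  "increments": [
    {"gripper":0,"delta_pos":[0,-3.5,0],"dr":[0,0,0]},
    {"gripper":0,"delta_pos":[0,-3.5,0],"dr":[0,0,0]},
    {"gripper":0,"delta_pos":[0,-3.5,0],"dr":[0,0,0]},
    {"gripper":0,"delta_pos":[0,-3.5,0],"dr":[0,0,0]},
    {"gripper":0,"delta_pos":[0,-3.5,0],"dr":[0,0,0]}
  ]
}}

```text
t: 8.53
ee_pos: [409.0, -217.3, 254.1]
orientation: [0.64, 1.472, -0.641]
ft_force: [-0.3, -1.1, -0.2]
width: 0.7
```

```bash
python3 rel.py; python3 - <<'E'
from h import *
from workcell import ctrl
d=ctrl.get_image("top");cv2.imwrite("pics/top3.png",d["img"][80:380,100:500,::-1].repeat(2,0).repeat(2,1))
try: state(d,(np.array([.0415,.99914]),np.array([736.8,19])))
except Exception as e: print(e)
E
```

```text
t 8.5333 pos [ 409.  -217.3  254.1] F [-0.3 -1.1 -0.2] w 0.7 lathe rel mid -211.9 -285.1
[[0.002, 0.731, 0.682], [-0.001, 0.682, -0.731], [-1.0, 0.001, 0.002]]
axis [0.0415  0.99914] yaw -0.04151185938321958 c [736.8  19. ]
bar ((632.8858642578125, 58.915977478027344), (149.61260986328125, 14.750450134277344), 87.99290466308594) n 740 th 0.0027244174432062814 mid dist (-105.4812826507873, 0.0)
piv [575.44316426   1.25007748] knob [499.23359275 -71.68451865] px [344.82352941 263.05882353] 17 r 105.48627446816009 lever 1.2658412300103332
```

View pics/top3.png

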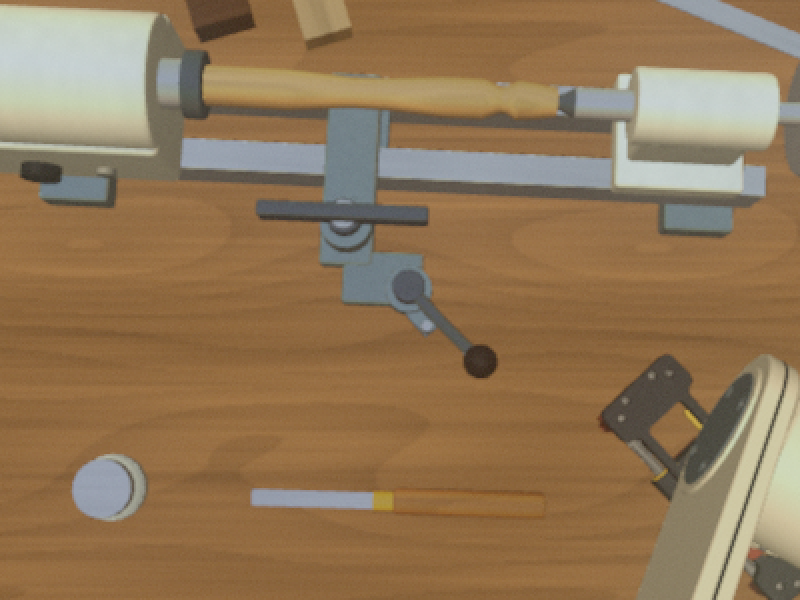

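```bash
python3 - <<'E'
from h import *
from workcell import ctrl
d=ctrl.get_image("top");n=np.array([.99914,-.0415]);ax=np.array([.0415,.99914])
for h in(165,172):
    k=ray(d,340,260.5,h)[:2]
    for p in([575.4,1.2],[573.5,-2]):
        q=k-p;print(h,k,np.hypot(*q),.5-np.arctan2(q@n,-(q@ax)))
cv2.imwrite("pics/side1.png",ctrl.get_image("side")["img"][:,:,::-1])
E
```

```text
165 [504.0194602  -63.62462169] 96.42309391501337 1.2919818552520546
165 [504.0194602  -63.62462169] 92.87162866056269 1.3037354817008684
172 [503.45339723 -63.20928773] 96.5653664447569 1.2991068907200618
172 [503.45339723 -63.20928773] 93.02205902148357 1.311113744222943
```

View pics/side1.png

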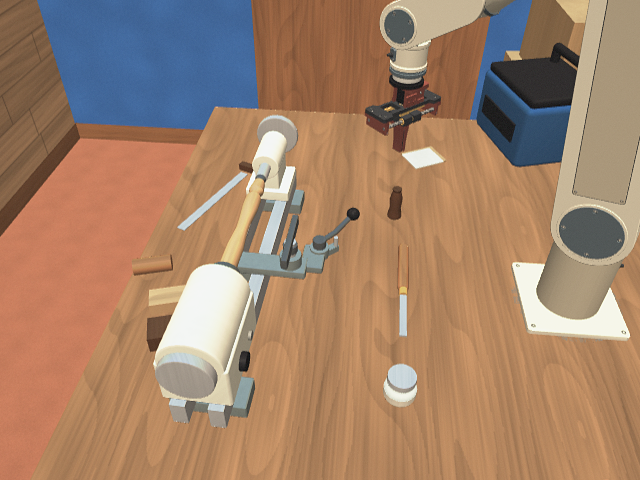

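The lever measures about 1.30 and the bar about 0.003. The jar, chisel and handle are where they started, and the arm is clear of everything. I'm handing in.

```bash
python3 -c "
from workcell import ctrl
print(ctrl.close_job())"
```

```text
the job is handed in; nothing more can be done
None
```

I turned the tool rest parallel to the workpiece with the closed fingertips, then pushed the clamp lever clockwise by its knob against its stop. The job was handed in at about 8.6 s on the robot's clock.

- **Rest:** the last top view put the bar 0.003 rad from the workpiece line. Its top face was still at the 190 mm height I measured for, so I saw no sign of it lifting.
- **Lever:** it measured 1.29 to 1.31 rad, against 1.3 for locked. The wrist force rose to about 25 N with almost no further movement, which means it was on the stop.
- **Loose things:** the jar, chisel and handle look unmoved in the side picture. The workpiece was not touched, and the gripper was clear of everything at hand-in.
- **A reading that disagreed:** the automatic knob detector matched too few pixels (3 to 17) and gave poor readings, 1.27 rad at the end. The lever figures above come from the knob's pixel position read by eye instead.

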